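# Slide the pan under the warming bar to the free place

### The job

Slide the two-eared pan along the grey plate from the ring it stands on to the free ring, passing it underneath the warming bar and keeping it flat on the plate all the way, never lifted. The gripper cannot pass the bar, so let go of the pan when it is part way under and take it again by the other ear. Leave it centred on the free ring with its ears in line with the ring's two tick lines, without knocking the bar or disturbing the pies and the carton.

Things in the scene. Friction and masses are not known exactly. Their poses are not given: they have to be found in the camera images.
- pan: Round open steel pan, loose, 0.55 kg: foot 106 mm, rim 122 mm wide, 44 mm high, wall 3 mm. Origin: centre of its underside; z up. Two equal dark flat ears along its own +y and -y, 60 to 100 mm from its axis, each 28 mm wide (x), 10 mm thick, 29 to 39 mm above the underside; grasp across the 28 mm, 85 mm from the axis. 200 mm long over the ears; alike either way round.
- warm_plate: Grey rectangular keep-warm plate with a black edge, fixed, 244 mm (its x) by 500 mm (its y), 12 mm thick. Origin: centre of its underside; its top is 12 mm above. The pan slides along its y.
- warming_bar: Warming bar, fixed across the plate (along its own x; its y is the way of travel): two steel legs carry an aluminium housing 34 mm wide (y), 206 mm long. Origin: on the plate's top, midway between the legs. Opening below: 160 mm wide (x -80 to 80 mm), 67 mm high. Foot flanges 50 mm along y, 4 mm high. Top of the housing 103 mm above the plate's top.
- ring_start: Printed flush mark where the pan stands at the start: a thin black ring, 143 mm outer diameter, with two tick lines along its own +y and -y from 71 to 108 mm from the centre. Origin: its centre on the plate's top. It lies on one side of the bar, left or right.
- ring_free: The free mark, same shape, on the other side of the bar: the pan's goal. Origin: its centre on the plate's top; its tick lines run along its own y.
- pie_left: Small round brown pie, 104 mm across, 43 mm high, loose bystander beyond the plate, on the left. Origin: centre of its underside.
- pie_right: Small round brown pie, 104 mm across, 41 mm high, loose bystander beyond the plate, right of the first. Origin: centre of its underside.
- carton: Small cardboard carton, 66 x 48 x 50 mm, loose bystander past the plate's right-hand (-y) end. Origin: centre of its underside.

How it is judged:
By the outcome, as a careful person would: the job done as asked, in the order asked, and still so for the second after the job is handed in, with the robot touching nothing.
It also fails if it takes over 48 s, if anything falls off the work surface, if the arm or the gripper's body presses on something with over 40 N, if the wrist force passes 120 N, or if a joint passes its speed limit or range.

### The arm

A 7-joint arm with a two-finger parallel gripper is mounted at the origin on the work surface; the furniture and walls round the work are solid. World frame = base frame: x ahead of the robot, y to its left, z up, the work surface at z = 0. Lengths are in mm, angles in rad, forces in N, time in s.
With the tool pointing down it reaches from about 400 to 900 mm from the base axis. Payload 5.5 kg.
Tool frame: the origin (TCP) lies midway between the tips of the shut fingers; the grasp point (between the pads) lies 19 mm behind it; z points along the fingers, y is the line along which they close (so a half turn about z gives the same grasp; the last joint's range is limited). The gripper opens to 92 mm and grips with 3 to 60 N. Pads are 19 mm wide; open, the fingers measure 130 mm over their backs; the gripper's body (75 mm by 190 mm) begins 47 mm behind the grasp point.
Start: joints at [-1.02, 0.501, -0.427, 1.55, 0.221, 1.138, -0.21], TCP at [184.46, 623.277, 226.729] pointing down, gripper open.
Joint ranges: [-2.88, 2.88], [-0.31, 2.03], [-1.54, 1.56], [0.2, 2.42], [-1.41, 4.55], [0.19, 2.02], [-2.57, 2.57]. Speed limits (rad/s): [2.57, 2.57, 3.14, 3.14, 3.14, 3.14, 3.14].

### API

Orientations are given as a unit quaternion [x, y, z, w].
In Python, from station import get_obs, grab_frame, finish_job gives the robot as it stands.
- The arm moves only by the shell command python3 -m inch 'ROWS' [FORCE]. ROWS is JSON, a list of rows, each a list of 7 numbers: the shift along the world's x, y, z in units of 25 mm (1.0 is 25 mm), then the turn, a rotation vector about the world's x, y, z in degrees, then the opening, from 0 (shut) to 1 (fully open). In form: [[tx, ty, tz, wx, wy, wz, hand], ...]. A call has exactly 8 rows; each row shifts and turns the commanded pose from where the row before left it; what a row does not reach is not made up. A row lasts 1/12 s, in which the tool goes at most 41.7 mm and 7.16 degrees, less where a joint would pass 70% of its speed; a pose out of reach is approached as far as the arm can. A call is refused whole if a number of a shift passes 1 or a number of a turn 7.16, either way. A call with a gripper value outside its range is refused whole. The fingers move at their own pace and stop on an object; FORCE is the grip in N (left out, the last holds). Time passes only in rows, so rows that do not move let the fingers close, or fill a call up. It gives the time, the measured TCP pose, the force, the opening and the grip force at its end, in the units of the state.
- get_obs(): the state, without advancing time (a new reading comes with each control period).
- grab_frame(name): name is "scene" or "top" or "wrist"; returns a dict with "img" (480x640x3 uint8, red, green, blue), "fx", "fy", "cx", "cy" (pixels), "camera_from_world" (4x4, takes a point from world to camera coordinates); the wrist camera has in their place "T_tool_cam" (4x4, takes a point from camera to tool coordinates, whose origin is the TCP and whose axes are the flange's). Camera axes: x right, y up, looking along -z (the intrinsics and any distortion apply to the point x, -y, -z); pixel columns grow to the right and rows downward; lengths in mm; the calibration is good to about 2 mm. A picture is of the moment at which its call begins: read the wrist's pose just before it. There is no depth.
- finish_job(): hands the job in; it is judged then, once.
The state is a dict: "time": time; "joint_pos": joint angles; "qvel": joint speeds; "joint_efforts": joint torques, N m; "tcp_pos": TCP position; "orientation": TCP orientation; "wrist_force": force on the tool from outside, world axes, zero at the start; "torque": the same for the moment, N m; "grip_width": finger opening in mm; "finger_force": force on a finger pad.
Only numpy, scipy, OpenCV 4.12 (cv2) and the standard library are available. Lean on these libraries where they do the work, as an engineer would, in place of code of your own. Each camera call takes 0.05 s, during which the arm holds its last target. There are 200 camera calls.

## Working session

There is one attempt and no reset: what is moved stays moved. The work goes in short steps, Python scripts to look and compute and a shell command to move; the robot and the scene stay as the last step left them, time stands still between calls to the robot, and variables do not carry over. Pictures are saved under pics/ and viewed, at most 12 in all, crops included, and the job is handed in when it is done.

```bash
mkdir -p pics; ls; python3 - <<'E'
from station import *
import cv2
o=get_obs();print(o)
for n in("top","scene"):
    f=grab_frame(n);cv2.imwrite(f"pics/{n}0.png",f["img"][:,:,::-1]);print({k:v for k,v in f.items() if k!="img"})
E
```

```text
pics
{'time': 0.0, 'joint_pos': array([-1.01978075,  0.50184249, -0.42678996,  1.55143594,  0.22077484,
        1.13830257, -0.21029784]), 'qvel': array([ 2.76485350e-05, -2.29766584e-04, -8.54598750e-04, -1.04541110e-03,
        5.19933372e-04,  2.12239855e-03, -4.43059837e-04]), 'joint_efforts': array([ 2.66069383e-04, -5.66580856e+01, -5.81627458e+00, -2.79114228e+01,
       -6.86468650e-02,  3.08843551e-02,  1.89429115e-04]), 'tcp_pos': array([184.34581383, 622.58406066, 225.68745323]), 'orientation': array([ 1.43390465e-01,  9.89665719e-01, -9.51591296e-04, -1.82094648e-04]), 'wrist_force': array([ 0.03806414, -0.38474738,  0.55565893]), 'torque': array([0.03817949, 0.05975174, 0.01630433]), 'finger_force': 0.0, 'grip_width': 91.81290946654688}
{'fx': 474.6775405086265, 'fy': 474.6775405086265, 'cx': 311.67681635974975, 'cy': 235.3880622883603, 'camera_from_world': array([[ 5.21245125e-03, -9.99986263e-01,  5.50703216e-04,
         1.58607617e+01],
       [ 9.91625890e-01,  5.23993487e-03,  1.29037347e-01,
        -5.62056290e+02],
       [-1.29038460e-01, -1.26509312e-04,  9.91639582e-01,
        -9.14514938e+02],
       [ 0.00000000e+00,  0.00000000e+00,  0.00000000e+00,
         1.00000000e+00]])}
{'fx': 448.96405261085806, 'fy': 448.96405261085806, 'cx': 317.4295368771616, 'cy': 235.91906070340207, 'camera_from_world': array([[-5.49101019e-01, -8.35755459e-01, -9.40038759e-04,
         3.50808245e+02],
       [ 4.78830842e-01, -3.15518884e-01,  8.19248960e-01,
        -2.92339943e+02],
       [-6.84988391e-01,  4.49400320e-01,  5.73437230e-01,
        -5.19047267e+02],
       [ 0.00000000e+00,  0.00000000e+00,  0.00000000e+00,
         1.00000000e+00]])}
```

View pics/top0.png

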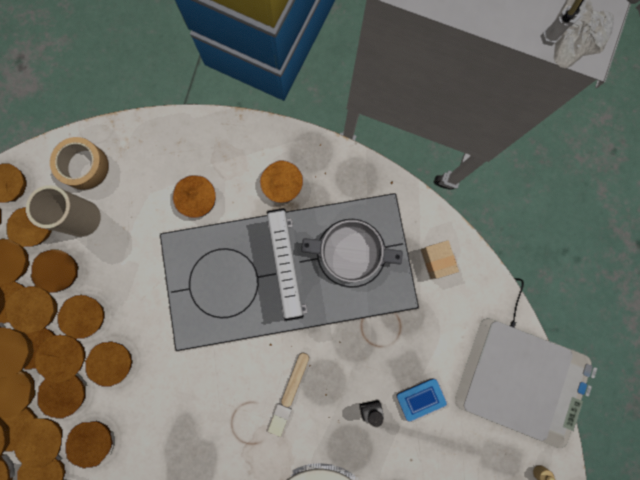

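View pics/scene0.png

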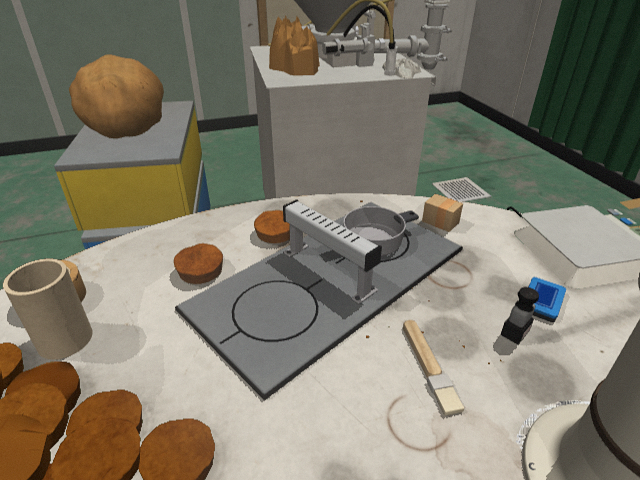

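The top view shows the plate with corners near (160,233), (395,194), (417,308) and (176,350). The pan is at (350,251) with ears at (308,245) and (395,256), to the right of the bar, which runs (278,212)–(292,318). The free ring is at (224,283) on the left. The scene view agrees.

```bash
cat > h.py <<'E'
from station import *
import cv2, numpy as np
def cast(f,px,z,o=None):
    """pixels -> world points on plane z"""
    px=np.atleast_2d(np.asarray(px,float))
    d=np.c_[(px[:,0]-f["cx"])/f["fx"],-(px[:,1]-f["cy"])/f["fy"],-np.ones(len(px))]
    M=f["camera_from_world"];R=M[:3,:3];c=-R.T@M[:3,3]
    w=d@R
    return (c+w*((z-c[2])/w[:,2])[:,None])[:,:2]
def proj(f,p):
    M=f["camera_from_world"];q=np.atleast_2d(p)@M[:3,:3].T+M[:3,3]
    return np.c_[f["cx"]+f["fx"]*q[:,0]/-q[:,2],f["cy"]-f["fy"]*q[:,1]/-q[:,2]]
def circ(p):
    A=np.c_[2*p,np.ones(len(p))];s=np.linalg.lstsq(A,(p**2).sum(1),rcond=None)[0]
    return s[:2],np.sqrt(s[2]+s[:2]@s[:2])
E
python3 - <<'E'
from h import *
f=grab_frame("top");im=f["img"];g=im.mean(2)
hull=np.array([(160,233),(395,194),(417,308),(176,350)])
pl=np.zeros(g.shape,np.uint8);cv2.fillPoly(pl,[hull],1);pl=cv2.erode(pl,np.ones((7,7)))
for p in [(200,250),(190,291),(308,245),(395,256),(350,217)]: print(p,im[p[1],p[0]])
dark=((g<70)&(pl>0)).astype(np.uint8)
n,l,st,ce=cv2.connectedComponentsWithStats(dark,connectivity=8)
for i in range(1,n):
    if st[i,4]>8: print(i,st[i],ce[i].round(1))
print("corners",cast(f,hull,12).round(1).tolist())
print("bar top ends",cast(f,[(276,212),(293,318)],115).round(1).tolist())
# free ring : dark pixels around guess
ys,xs=np.nonzero((g<75)&(pl>0)&(np.arange(640)<263)[None])
P=cast(f,np.c_[xs,ys],12);c=cast(f,[(224,283)],12)[0]
for _ in range(4):
    r=np.linalg.norm(P-c,axis=1);c,R=circ(P[abs(r-70.5)<(8 if _<2 else 4)])
print("ring",c.round(1),R,len(P))
tk=P[(np.linalg.norm(P-c,axis=1)>77)&(np.linalg.norm(P-c,axis=1)<106)]-c
for s in(1,-1):
    t=tk[s*tk[:,1]>0];print("tick",len(t),(t.mean(0)).round(1))
v=cv2.resize(im[180:360,155:425],None,fx=2.95,fy=2.95,interpolation=cv2.INTER_CUBIC)
cv2.imwrite("pics/c1.png",v[:,:,::-1])
E
```

```text
(200, 250) [118 118 119]
(190, 291) [59 59 61]
(308, 245) [40 40 42]
(395, 256) [55 55 58]
(350, 217) [112 113 114]
1 [315 219  33  22  72] [326.8 230.9]
4 [341 223  40  55 269] [368.6 241.4]
8 [294 239 106  49 558] [325.1 261.9]
10 [385 244  17   6  24] [391.5 245.6]
11 [172 248 104  70 348] [229.  281.4]
12 [395 254   5   6  25] [397.  256.4]
14 [284 315  20   6  39] [293.5 317.9]
corners [[568.4, 330.7], [652.8, -154.0], [418.7, -194.2], [333.5, 287.9]]
bar top ends [[595.0, 85.0], [402.0, 51.6]]
ring [467.9 197.2] 69.46989275451358 374
tick 21 [-16.4  90.6]
tick 6 [ 14.5 -77.2]
```

View pics/c1.png

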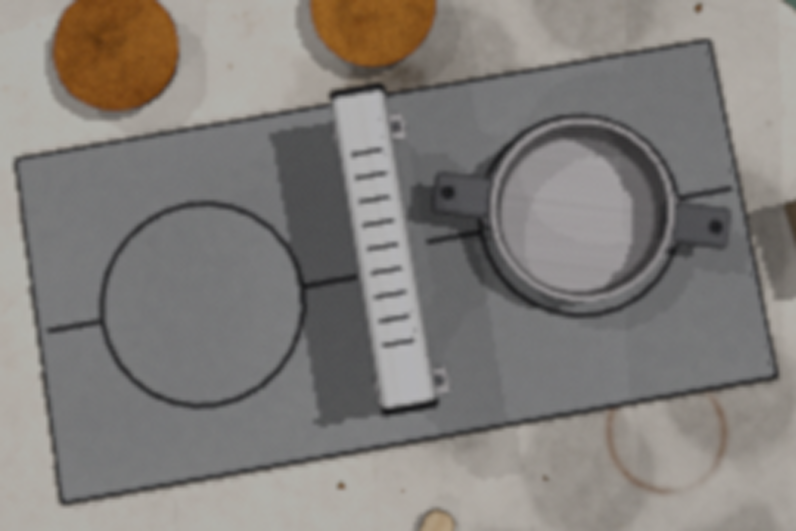

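The crop shows ear holes at crop (447,192) and (716,227). The bar top's corners are (332,95), (384,88), (435,403) and (383,410), and the start ring's ticks run on at (428,241)–(732,188). The pan is turned about 17° off its ticks.

```bash
python3 - <<'E'
from h import *
f=grab_frame("top");s=grab_frame("scene")
k=lambda a:np.array(a,float)/2.95+[155,180]-0.33
e=cast(f,k([(447,192),(716,227)]),51);c=e.mean(0);d=e[0]-e[1]
print("ears",e.round(1).tolist(),"centre",c.round(1),"len",np.linalg.norm(d),"yaw",np.degrees(np.arctan2(-d[0],d[1])))
# pan rim outer, crop extremes
r=cast(f,k([(486,209),(679,209),(580,113),(580,314)]),56);print("rim",r.round(1).tolist())
b=cast(f,k([(332,95),(384,88),(435,403),(383,410)]),115);print("bar",b.round(1).tolist(),b.mean(0).round(1))
v=b[1]-b[2]+b[0]-b[3];print("bar yaw",np.degrees(np.arctan2(v[1],v[0])))
p=cast(f,k([(15,158),(711,40),(777,378),(62,502)]),12);pc=p.mean(0);d=p[0]-p[1]+p[3]-p[2]
print("plate",p.round(1).tolist(),pc.round(1),np.degrees(np.arctan2(-d[0],d[1])))
t=cast(f,k([(428,241),(732,188)]),12);d=t[0]-t[1];print("start ticks",t.round(1).tolist(),t.mean(0),np.linalg.norm(d),np.degrees(np.arctan2(-d[0],d[1])))
t=cast(f,k([(49,330)]),12);d=t[0]-[467.9,197.2];print("free tick",t,np.linalg.norm(d),np.degrees(np.arctan2(-d[0],d[1])))
# scene: free ring fit
g=s["img"].mean(2);pl=np.zeros(g.shape,np.uint8);cv2.fillPoly(pl,[np.int32([(185,310),(268,388),(345,325),(325,270),(270,262)])],1)
ys,xs=np.nonzero((g<70)&(pl>0));P=cast(s,np.c_[xs,ys],12);c=np.array([467.9,197.2])
for _ in range(4):
    rr=np.linalg.norm(P-c,axis=1);q=P[abs(rr-70.5)<(8 if _<2 else 4)];c,R=circ(q)
print("scene ring",c,R,len(q))
E
```

```text
ears [[541.4, 29.5], [519.0, -149.5]] centre [530.2 -60. ] len 180.38255390073797 yaw -7.152601726476445
rim [[529.7, 3.5], [530.4, -124.3], [594.4, -59.1], [460.9, -58.3]]
bar [[595.1, 101.2], [599.8, 68.7], [405.1, 35.2], [400.7, 66.8]] [500.2  68. ]
bar yaw 9.89933757498819
plate [[568.0, 331.2], [654.5, -155.4], [419.1, -196.4], [333.8, 288.5]] [493.8  67. ] 10.030239246850092
start ticks [[511.6, 42.9], [549.6, -168.2]] [530.56023439 -62.65110687] 214.42233425118178 10.208845258962025
free tick [[449.06139689 302.33137919]] 106.80589804383361 10.159073036894355
scene ring [468.68898703 196.19597153] 69.7764495247055 438
```

```bash

python3 -m inch '[[0.42,-0.96,0,0,0,-2.52,1],[0.42,-0.96,0,0,0,-2.52,1],[0.42,-0.96,0,0,0,-2.52,1],[0.42,-0.96,0,0,0,-2.52,1],[0.42,-0.96,0,0,0,-2.52,1],[0.42,-0.96,0,0,0,-2.52,1],[0.42,-0.96,0,0,0,-2.52,1],[0.42,-0.96,0,0,0,-2.52,1]]'
python3 -m inch '[[0.42,-0.96,0,0,0,-2.52,1],[0.42,-0.96,0,0,0,-2.52,1],[0.42,-0.96,0,0,0,-2.52,1],[0.42,-0.96,0,0,0,-2.52,1],[0.42,-0.96,0,0,0,-2.52,1],[0.42,-0.96,0,0,0,-2.52,1],[0.42,-0.96,0,0,0,-2.52,1],[0.42,-0.96,0,0,0,-2.52,1]]'
python3 -m inch '[[0.42,-0.96,0,0,0,-2.52,1],[0.42,-0.96,0,0,0,-2.52,1],[0.42,-0.96,0,0,0,-2.52,1],[0.42,-0.96,0,0,0,-2.52,1],[0.42,-0.96,0,0,0,-2.52,1],[0.42,-0.96,0,0,0,-2.52,1],[0.42,-0.96,0,0,0,-2.52,1],[0.42,-0.96,0,0,0,-2.52,1]]'
python3 -m inch '[[0.42,-0.96,0,0,0,-2.52,1],[0.42,-0.96,0,0,0,-2.52,1],[0.42,-0.96,0,0,0,-2.52,1],[0.42,-0.96,0,0,0,-2.52,1],[0.42,-0.96,0,0,0,-2.52,1],[0.42,-0.96,0,0,0,-2.52,1],[0.42,-0.93,0,0,0,-2.52,1],[0.41,-0.93,0,0,0,-2.52,1]]'
python3 - <<'E'
from h import *
o=get_obs();f=grab_frame("wrist");print(o["joint_pos"].round(2),o["tcp_pos"],o["orientation"].round(4),f["T_tool_cam"].round(3).tolist(),f["fx"],f["cx"],f["cy"])
cv2.imwrite("pics/w1.png",f["img"][:,:,::-1])
E
```

```text
time: 0.92
tcp_pos: [268.8, 430.0, 226.7]
orientation: [0.315, 0.949, 0.0, 0.0]
wrist_force: [0.6, -0.6, -0.3]
grip_width: 91.6
finger_force: 0.0
time: 1.58
tcp_pos: [352.7, 238.1, 226.9]
orientation: [0.477, 0.879, 0.0, 0.0]
wrist_force: [0.5, 0.8, -0.4]
grip_width: 91.4
finger_force: 0.0
time: 2.25
tcp_pos: [436.8, 46.1, 226.9]
orientation: [0.623, 0.782, 0.0, 0.0]
wrist_force: [0.6, -0.5, 0.1]
grip_width: 91.6
finger_force: 0.0
time: 2.92
tcp_pos: [520.6, -144.3, 226.8]
orientation: [0.75, 0.661, 0.0, 0.0]
wrist_force: [0.1, 0.8, -0.7]
grip_width: 91.4
finger_force: 0.0
[-0.01  0.28  0.27  1.85 -0.09  1.03  0.17] [ 520.59716267 -144.34644622  226.76163927] [7.504e-01 6.610e-01 1.000e-04 0.000e+00] [[0.001, 0.966, 0.259, 69.046], [1.0, -0.001, -0.002, 0.123], [-0.001, 0.259, -0.966, -158.446], [0.0, 0.0, 0.0, 1.0]] 415.6899586418735 318.4794096718118 239.6829829020397
```

View pics/w1.png

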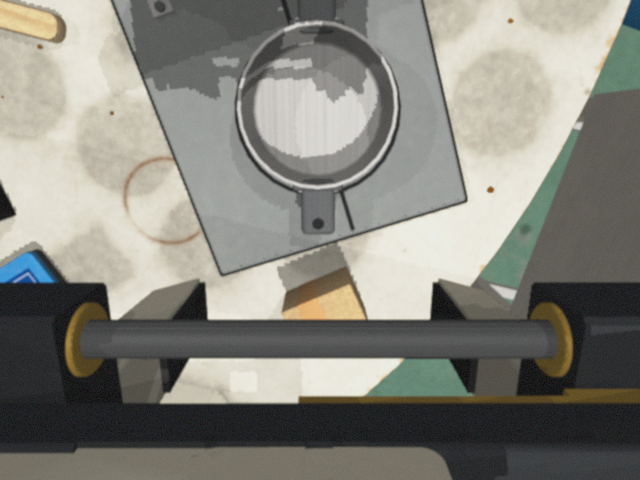

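The wrist view shows the -y ear straight ahead: hole at (318,223), sides at columns 302 and 335. The rim centre is near (318,106).

```bash
cat >> h.py <<'E'
def wrist():
    from scipy.spatial.transform import Rotation as Ro
    o=get_obs();f=grab_frame("wrist");T=np.eye(4);T[:3,:3]=Ro.from_quat(o["orientation"]).as_matrix();T[:3,3]=o["tcp_pos"]
    f["camera_from_world"]=np.linalg.inv(T@f["T_tool_cam"]);return f,o
E
python3 - <<'E'
from h import *
f,o=wrist()
e=cast(f,[(318,223.5),(302.5,215),(334.5,215)],51);print(e.round(1))
r=cast(f,[(236,106),(400,106),(318,20.5),(318,191)],56);print(r.round(1),r[:2].mean(0),r[2:].mean(0))
t=cast(f,[(343,193),(352,229)],12);d=t[0]-t[1];print(t.round(1),np.degrees(np.arctan2(-d[0],d[1])))
p=proj(f,[[519.6,-144.3,51]]);print(p)
E
```

```text
[[ 521.8 -157.9]
 [ 510.2 -149.1]
 [ 536.2 -152.6]]
[[ 472.7  -58.4]
 [ 595.5  -74.8]
 [ 541.8   -8.6]
 [ 525.5 -130.5]] [534.10703525 -66.576376  ] [533.66124353 -69.52212406]
[[ 546.9 -141.8]
 [ 551.2 -176.2]] 7.187090256261335
[[313.06335254 207.77425139]]
```

```bash

python3 -m inch '[[0,-0.1,-0.5,0,0,0,1],[0,0,-0.5,0,0,0,1],[0,0,-0.5,0,0,0,1],[0,0,-0.5,0,0,0,1],[0,0,-0.5,0,0,0,1],[0,0,-0.5,0,0,0,1],[0,0,-0.5,0,0,0,1],[0,0,-0.5,0,0,0,1]]'
python3 -m inch '[[0,0,-0.5,0,0,0,0.6],[0,0,-0.5,0,0,0,0.6],[0,0,-0.5,0,0,0,0.6],[0,0,-0.5,0,0,0,0.6],[0,0,-0.5,0,0,0,0.6],[0,0,-0.5,0,0,0,0.6],[0,0,-0.4,0,0,0,0.6],[0,0,-0.4,0,0,0,0.6]]'
python3 - <<'E'
from h import *
f,o=wrist();cv2.imwrite("pics/w2.png",f["img"][:,:,::-1]);print(o["tcp_pos"])
E
```

```text
time: 3.68
tcp_pos: [520.0, -144.6, 126.1]
orientation: [0.749, 0.662, 0.0, -0.0]
wrist_force: [-0.5, 0.3, -0.6]
grip_width: 91.7
finger_force: 0.0
time: 4.35
tcp_pos: [520.1, -145.4, 30.7]
orientation: [0.75, 0.662, -0.0, -0.0]
wrist_force: [-0.8, 0.3, 0.7]
grip_width: 55.1
finger_force: 0.0
[ 520.05907477 -145.40612252   30.73924874]
```

View pics/w2.png

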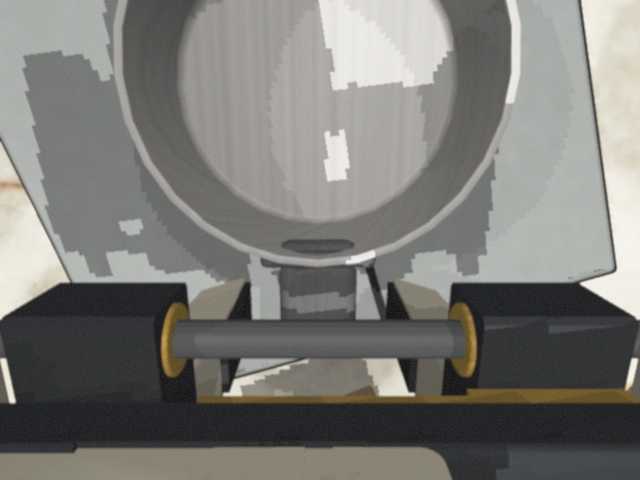

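The ear (columns 282–355) sits centred between the fingers (mid 318).

```bash

python3 -m inch '[[0,0,-0.14,0,0,0,0.6],[0,0,0,0,0,0,0.4],[0,0,0,0,0,0,0.34],[0,0,0,0,0,0,0.3],[0,0,0,0,0,0,0.25],[0,0,0,0,0,0,0.2],[0,0,0,0,0,0,0.2],[0,0,0,0,0,0,0.2]]' 25
python3 -c "
from h import *
o=get_obs();print(o['tcp_pos'],o['wrist_force'],o['torque'],o['orientation'])
f=grab_frame('top')
print(proj(f,[[530.2,-60,56],[534,-68,56]]))"
```

```text
time: 5.07
tcp_pos: [520.4, -145.8, 28.7]
orientation: [0.75, 0.662, 0.0, 0.0]
wrist_force: [-1.5, -0.1, 5.2]
grip_width: 27.4
finger_force: 25.0
[ 520.41534559 -145.83841209   28.70977103] [-1.45281003 -0.05706136  5.19225351] [-0.08738287  0.3708333   0.11170663] [7.49621893e-01 6.61866259e-01 1.62959755e-04 2.16419949e-04]
[[351.93540939 250.42829246]
 [356.01682728 248.51411273]]
```

```bash

python3 -m inch '[[0.12,-0.02,0,0,0,2.16,0.2],[0.12,-0.02,0,0,0,2.16,0.2],[0.13,0,0,0,0,2.16,0.2],[0.13,0,0,0,0,2.16,0.2],[0.13,0,0,0,0,2.16,0.2],[0.13,0.01,0,0,0,2.16,0.2],[0.12,0.02,0,0,0,2.16,0.2],[0.12,0.02,0,0,0,2.16,0.2]]'
python3 -m inch '[[-0.04,0.16,0,0,0,0,0.2],[-0.08,0.32,0,0,0,0,0.2],[-0.08,0.32,0,0,0,0,0.2],[-0.08,0.32,0,0,0,0,0.2],[-0.08,0.32,0,0,0,0,0.2],[-0.08,0.32,0,0,0,0,0.2],[-0.08,0.32,0,0,0,0,0.2],[-0.08,0.32,0,0,0,0,0.2]]'
python3 - <<'E'
from h import *
o=get_obs();print(o["tcp_pos"],o["wrist_force"],o["orientation"])
f=grab_frame("top");v=cv2.resize(f["img"][180:360,155:425],None,fx=2.95,fy=2.95,interpolation=cv2.INTER_CUBIC);cv2.imwrite("pics/c2.png",v[:,:,::-1])
E
```

```text
time: 5.78
tcp_pos: [541.0, -148.4, 28.3]
orientation: [0.642, 0.767, -0.003, -0.002]
wrist_force: [-11.2, -5.6, 12.4]
grip_width: 27.9
finger_force: 25.1
time: 6.45
tcp_pos: [531.3, -87.6, 28.8]
orientation: [0.643, 0.766, -0.0, 0.002]
wrist_force: [1.4, -4.6, 1.1]
grip_width: 27.9
finger_force: 25.0
[531.26001328 -87.59341046  28.75446516] [ 1.37244303 -4.5595139   1.11854956] [ 6.42502013e-01  7.66281886e-01 -1.04414109e-04  1.79545851e-03]
```

View pics/c2.png

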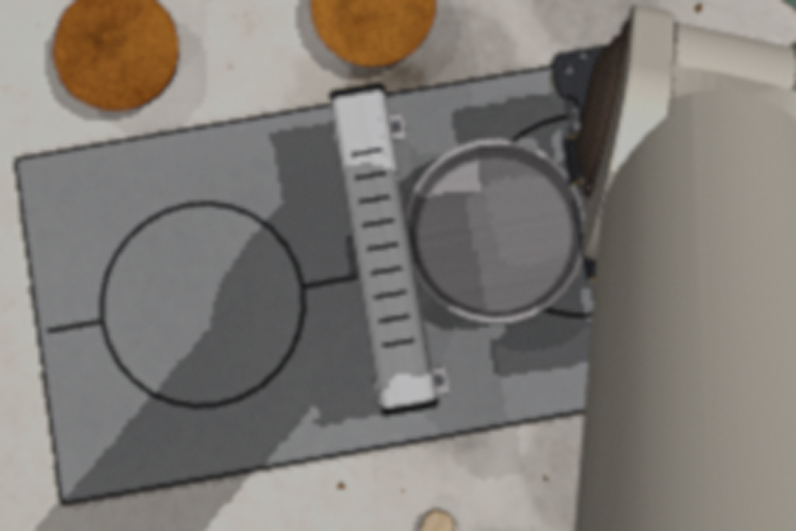

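The pan rim is now centred near crop (497,231), its left ear just under the bar, and it is turned into line.

```bash
python3 - <<'E'
from h import *
f=grab_frame("top")
k=lambda a:np.array(a,float)/2.95+[155,180]-0.33
U=np.array([-.1745,.9848]);V=np.array([.9848,.1745])
r=cast(f,k([(411,231),(583,231),(497,140.5),(497,322.5)]),56);c=r.mean(0);c=np.array([r[2:].mean(0)[0],r[:2].mean(0)[1]]);print(r.round(1).tolist(),c)
t=get_obs()["tcp_pos"][:2]
print("pan u v",c@U,c@V,"tcp",t@U,t@V)
l=cast(f,k([(397,126),(438,380)]),16);print("flange holes",(l@U).round(1),(l@V).round(1))
E
```

```text
[[514.8, 53.1], [515.4, -60.6], [575.6, -3.7], [455.0, -3.9]] [515.30239105  -3.78339153]
pan u v -93.6461512172799 506.80959288775455 tcp -176.88174076881566 507.90253436209986
flange holes [-39.1 -38.1] [593.7 416.4]
```

```bash

python3 -m inch '[[-0.07,0.37,0,0,0,0,0.2],[-0.08,0.37,0,0,0,0,0.2],[-0.08,0.37,0,0,0,0,0.2],[-0.08,0.37,0,0,0,0,0.2],[-0.08,0.37,0,0,0,0,0.2],[-0.08,0.37,0,0,0,0,0.2],[-0.08,0.37,0,0,0,0,0.2],[-0.06,0.37,0,0,0,0,0.2]]'
python3 -m inch '[[0,0,0,0,0,0,0.2],[0,0,0,0,0,0,0.2],[0,0,0,0,0,0,0.4],[0,0,0,0,0,0,0.6],[0,0,0,0,0,0,0.6],[0,0,0,0,0,0,0.6],[0,0,0,0,0,0,0.6],[0,0,0,0,0,0,0.6]]'
python3 -m inch '[[0,0,0.5,0,0,0,0.6],[0,0,0.5,0,0,0,0.6],[0,0,1,0,0,0,0.6],[0,0,1,0,0,0,0.6],[0,0,1,0,0,0,0.6],[0,0,1,0,0,0,0.6],[0,0,1,0,0,0,0.6],[0,0,1,0,0,0,0.6]]'
```

```text
time: 7.22
tcp_pos: [516.0, -13.8, 28.7]
orientation: [0.643, 0.766, -0.0, 0.002]
wrist_force: [0.8, -6.6, 3.6]
grip_width: 28.1
finger_force: 25.0
time: 7.88
tcp_pos: [514.7, -11.5, 28.0]
orientation: [0.642, 0.767, -0.0, -0.0]
wrist_force: [-0.1, -0.4, -0.6]
grip_width: 54.6
finger_force: 0.0
time: 8.55
tcp_pos: [514.6, -11.5, 204.4]
orientation: [0.642, 0.767, -0.0, -0.0]
wrist_force: [0.2, -0.1, -0.1]
grip_width: 55.2
finger_force: 0.0
```

```bash

python3 -m inch '[[-0.14,0.82,0,0,0,0,0.6],[-0.14,0.82,0,0,0,0,0.6],[-0.14,0.82,0,0,0,0,0.6],[-0.14,0.82,0,0,0,0,0.6],[-0.14,0.82,0,0,0,0,0.6],[-0.14,0.82,0,0,0,0,0.6],[-0.14,0.82,0,0,0,0,0.6],[-0.14,0.82,0,0,0,0,0.6]]'
python3 - <<'E'
from h import *
f,o=wrist();print(o["tcp_pos"],proj(f,[[486,153.5,51]]))
t=grab_frame("top");print(proj(t,[[486,153.5,51]]))
s=grab_frame("scene");print(proj(s,[[486,153.5,51]]))
v=np.hstack([cv2.resize(t["img"][180:360,155:425],(400,267)),cv2.resize(s["img"][180:420,160:480],(400,300))[:267]])
v=np.vstack([v,np.zeros((330,800,3),np.uint8)]);v[267:567,:400]=cv2.resize(f["img"],(400,300));cv2.imwrite("pics/m3.png",v[:,:,::-1])
E
```

```text
time: 9.22
tcp_pos: [486.5, 153.4, 203.2]
orientation: [0.642, 0.767, -0.0, -0.0]
wrist_force: [-0.3, 0.3, 0.5]
grip_width: 55.1
finger_force: 0.0
[486.4922195  153.43760995 203.1835687 ] [[317.34529185 221.16166735]]
[[242.48583397 272.64871695]]
[[290.98737194 275.39867894]]
```

View pics/m3.png

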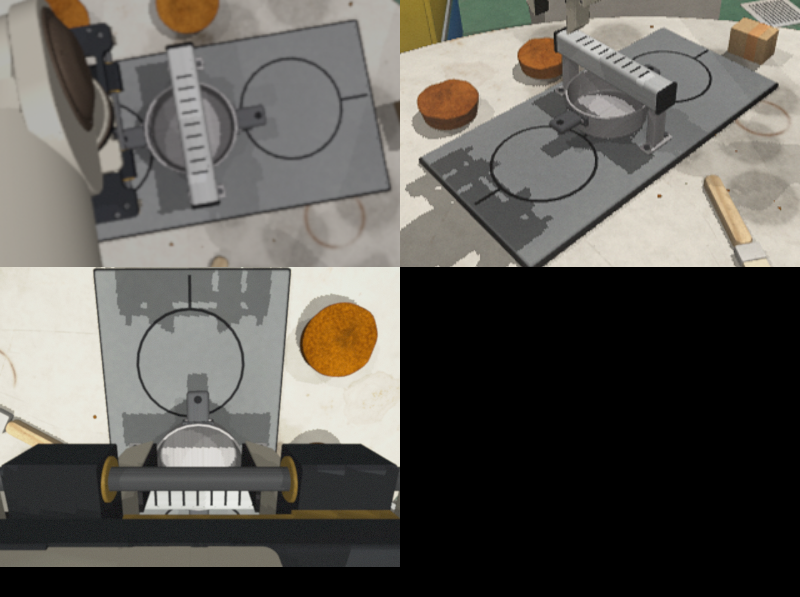

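The far ear shows clearly past the bar on all three views. In the wrist view its sides are at about columns 301–333 (mid 317), in line with the gripper. The bar, pies and carton are unmoved.

```bash

python3 -m inch '[[0,0,-0.44,0,0,0,0.6],[0,0,-0.44,0,0,0,0.6],[0,0,-0.44,0,0,0,0.6],[0,0,-0.44,0,0,0,0.6],[0,0,-0.44,0,0,0,0.6],[0,0,-0.44,0,0,0,0.6],[0,0,-0.44,0,0,0,0.6],[0,0,-0.44,0,0,0,0.6]]'
python3 -m inch '[[0,0,-0.44,0,0,0,0.6],[0,0,-0.44,0,0,0,0.6],[0,0,-0.44,0,0,0,0.6],[0,0,-0.44,0,0,0,0.6],[0,0,-0.44,0,0,0,0.6],[0,0,-0.44,0,0,0,0.6],[0,0,-0.44,0,0,0,0.6],[0,0,-0.4,0,0,0,0.6]]'
python3 -m inch '[[0,0,0,0,0,0,0.6],[0,0,0,0,0,0,0.4],[0,0,0,0,0,0,0.34],[0,0,0,0,0,0,0.3],[0,0,0,0,0,0,0.25],[0,0,0,0,0,0,0.2],[0,0,0,0,0,0,0.2],[0,0,0,0,0,0,0.2]]' 25
```

```text
time: 10.03
tcp_pos: [486.8, 152.4, 113.9]
orientation: [0.642, 0.767, -0.0, -0.0]
wrist_force: [0.4, -1.3, 1.1]
grip_width: 55.0
finger_force: 0.0
time: 10.7
tcp_pos: [486.9, 152.5, 27.0]
orientation: [0.642, 0.767, -0.0, -0.0]
wrist_force: [-0.4, 1.2, -0.2]
grip_width: 55.5
finger_force: 0.0
time: 11.37
tcp_pos: [486.7, 152.7, 28.7]
orientation: [0.642, 0.767, 0.0, -0.0]
wrist_force: [-1.9, 0.4, 6.1]
grip_width: 27.6
finger_force: 25.0
```

```bash

python3 -m inch '[[-0.05,0.25,0,0,0,0,0.2],[-0.05,0.25,0,0,0,0,0.2],[-0.05,0.25,0,0,0,0,0.2],[-0.05,0.25,0,0,0,0,0.2],[-0.05,0.25,0,0,0,0,0.2],[-0.05,0.25,0,0,0,0,0.2],[-0.05,0.25,0,0,0,0,0.2],[-0.05,0.25,0,0,0,0,0.2]]'
python3 -m inch '[[-0.05,0.25,0,0,0,0,0.2],[-0.05,0.25,0,0,0,0,0.2],[-0.05,0.25,0,0,0,0,0.2],[-0.05,0.25,0,0,0,0,0.2],[-0.05,0.25,0,0,0,0,0.2],[-0.05,0.25,0,0,0,0,0.2],[-0.05,0.25,0,0,0,0,0.2],[-0.05,0.25,0,0,0,0,0.2]]'
python3 - <<'E'
from h import *
o=get_obs();print(o["tcp_pos"],o["wrist_force"])
t=grab_frame("top");s=grab_frame("scene")
v=np.zeros((600,800,3),np.uint8);v[:400,:400]=cv2.resize(t["img"][220:360,160:300],(400,400),interpolation=cv2.INTER_CUBIC)
v[:400,400:]=cv2.resize(s["img"][200:400,180:380],(400,400),interpolation=cv2.INTER_CUBIC);cv2.imwrite("pics/m4.png",v[:400,:,::-1])
E
```

```text
time: 12.03
tcp_pos: [478.3, 199.9, 28.5]
orientation: [0.643, 0.766, -0.0, 0.001]
wrist_force: [1.7, -7.1, 4.2]
grip_width: 27.9
finger_force: 25.0
time: 12.7
tcp_pos: [468.3, 249.7, 28.5]
orientation: [0.643, 0.766, -0.001, 0.001]
wrist_force: [1.1, -8.3, 4.6]
grip_width: 27.3
finger_force: 25.0
[468.34770613 249.69290335  28.4710988 ] [ 1.08302399 -8.29441264  4.623095  ]
```

View pics/m4.png

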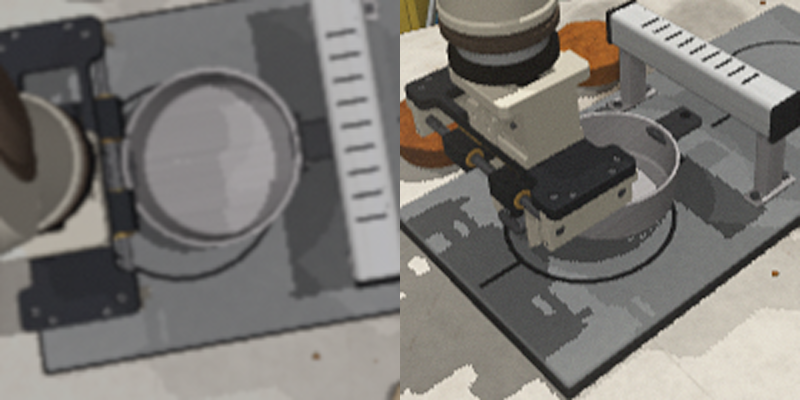

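The pan is through the bar: rim right edge at mosaic x≈301, top 68, bottom 249, with the ring still showing below-left of it.

```bash
python3 - <<'E'
from h import *
f=grab_frame("top")
k=lambda a:np.array(a,float)/2.857+[160,220]-0.33
U=np.array([-.1745,.9848]);V=np.array([.9848,.1745])
r=cast(f,k([(124,158),(301,158),(212,68),(212,249)]),56);c=np.array([r[2:].mean(0)[0],r[1,1]+59.8]);print(r.round(1).tolist(),c)
t=get_obs()["tcp_pos"][:2]
print("pan u v",c@U,c@V,"tcp",t@U,t@V,"tcp-85U",t-85*U)
e=cast(f,k([(315,139)]),51)[0];print("ear",e@U,e@V)
E
```

```text
[[480.8, 229.1], [481.5, 108.9], [542.7, 171.0], [420.0, 167.8]] [481.34733201 168.73148004]
pan u v 82.17165210443844 503.4744958257907 tcp 165.99978540373309 504.7476851513562 tcp-85U [482.80942056 167.7763197 ]
ear 12.22492568158816 504.6645190052047
```

```bash

python3 -m inch '[[-0.07,0.14,0,0,0,0,0.2],[-0.07,0.14,0,0,0,0,0.2],[-0.07,0.14,0,0,0,0,0.2],[-0.07,0.14,0,0,0,0,0.2],[-0.07,0.14,0,0,0,0,0.2],[-0.07,0.14,0,0,0,0,0.2],[-0.07,0.14,0,0,0,0,0.2],[-0.05,0.14,0,0,0,0,0.2]]'
python3 -m inch '[[0,0,0,0,0,0,0.2],[0,0,0,0,0,0,0.2],[0,0,0,0,0,0,0.2],[0,0,0,0,0,0,0.2],[0,0,0,0,0,0,0.2],[0,0,0,0,0,0,0.2],[0,0,0,0,0,0,0.2],[0,0,0,0,0,0,0.2]]'
python3 - <<'E'
from h import *
o=get_obs();print(o["tcp_pos"],o["wrist_force"])
t=grab_frame("top");s=grab_frame("scene")
v=np.zeros((400,800,3),np.uint8);v[:,:400]=cv2.resize(t["img"][220:360,160:300],(400,400),interpolation=cv2.INTER_CUBIC)
v[:,400:]=cv2.resize(s["img"][220:360,200:340],(400,400),interpolation=cv2.INTER_CUBIC);cv2.imwrite("pics/m5.png",v[:,:,::-1])
for f,a,b in((t,160,220),(s,200,220)):
  p=np.array([[468.2+70*np.cos(x),196.8+70*np.sin(x),12] for x in np.arange(0,6.28,.785)])
  print(((proj(f,p)-[a,b])*2.857).round(0).tolist())
E
```

```text
time: 13.52
tcp_pos: [455.2, 278.4, 28.6]
orientation: [0.642, 0.766, -0.0, 0.001]
wrist_force: [2.5, -6.3, 3.4]
grip_width: 27.3
finger_force: 25.0
time: 14.18
tcp_pos: [454.8, 279.2, 28.6]
orientation: [0.642, 0.767, 0.0, 0.001]
wrist_force: [2.4, -4.7, 4.2]
grip_width: 27.9
finger_force: 25.0
[454.79777049 279.24889756  28.61491152] [ 2.43974109 -4.66030028  4.17454264]
[[185.0, 80.0], [115.0, 108.0], [83.0, 177.0], [110.0, 248.0], [179.0, 278.0], [250.0, 249.0], [281.0, 179.0], [253.0, 109.0]]
[[159.0, 186.0], [99.0, 236.0], [103.0, 302.0], [177.0, 343.0], [276.0, 329.0], [332.0, 271.0], [315.0, 208.0], [245.0, 175.0]]
```

View pics/m5.png

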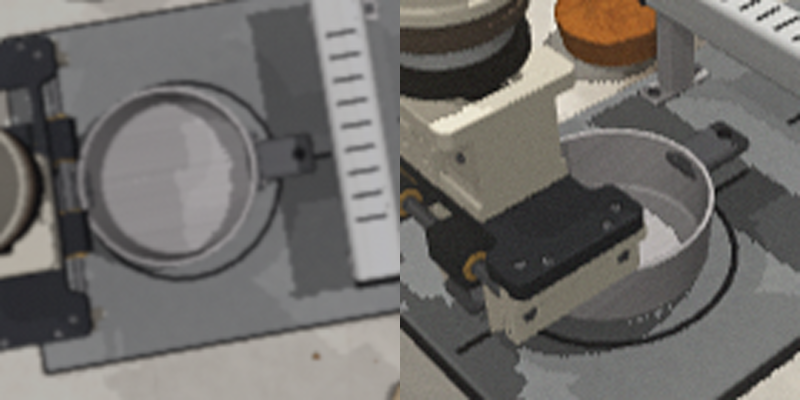

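The pan sits nearly on the ring: rim from about mosaic x 79–260, y 87–268, right ear hole at (300,154) and the tick leaving at (328,155).

```bash
python3 - <<'E'
from h import *
f=grab_frame("top");g=f["img"].mean(2)
k=lambda a:np.array(a,float)/2.857+[160,220]-0.33
U=np.array([-.1745,.9848]);V=np.array([.9848,.1745])
r=cast(f,k([(79,177),(260,177),(169.5,87),(169.5,268)]),56);c=np.array([r[2:].mean(0)[0],r[:2].mean(0)[1]]);print(r.round(1).tolist(),c)
t=get_obs()["tcp_pos"][:2]
e=cast(f,k([(300,154)]),51)[0]
q=np.array([468.2,196.8]);print("pan-ring u v",(c-q)@U,(c-q)@V,"tcp",(t-q)@U,(t-q)@V,"ear",(e-q)@U,(e-q)@V)
E
```

```text
[[467.8, 259.2], [468.5, 136.5], [529.4, 199.7], [407.3, 196.0]] [468.34598224 197.84508968]
pan-ring u v 1.003730418700332 0.3261314573772778 tcp 83.55314829532453 1.199775381013728 ear -88.16253696040965 0.8602089136734712
```

```bash

python3 -m inch '[[0,0,0,0,0,0,0.4],[0,0,0,0,0,0,0.6],[0,0,0,0,0,0,0.6],[0,0,0,0,0,0,0.6],[0,0,0.2,0,0,0,0.6],[0,0,0.5,0,0,0,0.6],[0,0,1,0,0,0,0.6],[0,0,1,0,0,0,0.6]]'
python3 -m inch '[[0,0,1,0,0,0,0.6],[0,0,1,0,0,0,0.6],[-0.3,1,1,0,0,0,0.6],[-0.3,1,1,0,0,0,0.6],[-0.3,1,0,0,0,0,0.6],[-0.3,1,0,0,0,0,0.6],[-0.3,1,0,0,0,0,0.6],[-0.3,1,0,0,0,0,0.6]]'
python3 -m inch '[[-0.3,1,0,0,0,0,0.6],[-0.3,1,0,0,0,0,0.6],[-0.3,1,0,0,0,0,0.6],[-0.3,1,0,0,0,0,0.6],[-0.3,1,0,0,0,0,0.6],[-0.3,1,0,0,0,0,0.6],[0,0,0,0,0,0,0.6],[0,0,0,0,0,0,0.6]]'
python3 - <<'E'
from h import *
t=grab_frame("top")
v=np.zeros((300,800,3),np.uint8);v=cv2.resize(t["img"][200:340,160:347],(800,599),interpolation=cv2.INTER_CUBIC)
cv2.imwrite("pics/m6.png",v[:,:,::-1])
E
```

```text
time: 15.0
tcp_pos: [452.4, 280.2, 95.9]
orientation: [0.642, 0.767, -0.001, -0.0]
wrist_force: [0.5, 0.3, -0.3]
grip_width: 55.1
finger_force: 0.0
time: 15.67
tcp_pos: [407.7, 431.9, 196.4]
orientation: [0.642, 0.767, 0.0, -0.0]
wrist_force: [1.0, 0.2, 1.1]
grip_width: 55.3
finger_force: 0.0
time: 16.33
tcp_pos: [361.3, 582.3, 195.4]
orientation: [0.64, 0.768, -0.0, -0.001]
wrist_force: [0.6, -0.9, 0.1]
grip_width: 54.9
finger_force: 0.0
```

View pics/m6.png

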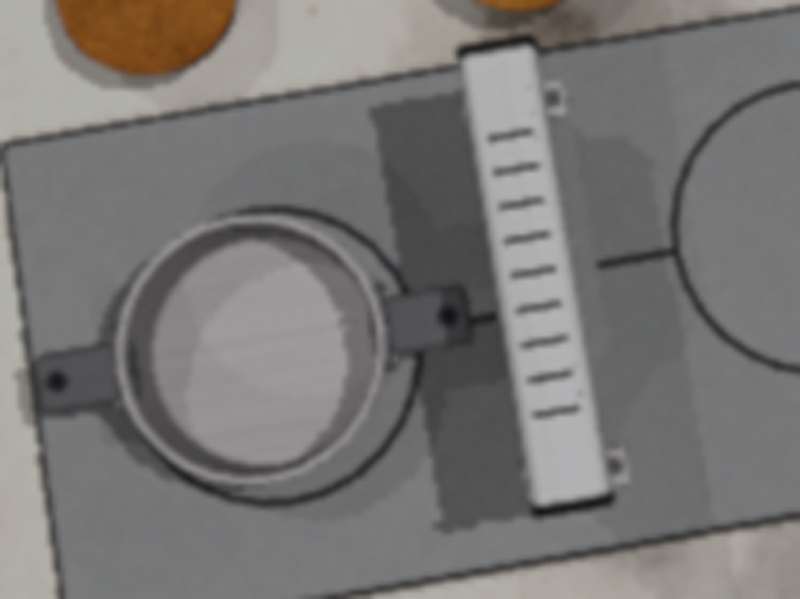

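The pan stands alone with ear holes at (55,381) and (449,316), rim spanning x 115–387 and y 212–488. The bar and pie are undisturbed.

```bash
python3 - <<'E'
from h import *
f=grab_frame("top");s=grab_frame("scene")
k=lambda a:np.array(a,float)/4.278+[160,200]-0.4
U=np.array([-.1745,.9848]);V=np.array([.9848,.1745]);q=np.array([468.2,196.8])
e=cast(f,k([(55,381),(449,316)]),51);d=e[0]-e[1];print("holes mid",((e.mean(0)-q)@U).round(2),((e.mean(0)-q)@V).round(2),np.linalg.norm(d),"yaw",np.degrees(np.arctan2(-d[0],d[1])))
r=cast(f,k([(115,350),(387,350),(251,212),(251,488)]),56);c=np.array([r[2:].mean(0)[0],r[:2].mean(0)[1]]);print("rim",((c-q)@U).round(2),((c-q)@V).round(2))
# start ring now bare: compare to earlier ticks, and yaw of ticks
t=cast(f,k([(600,265),(672,251)]),12);d=t[0]-t[1];print(np.degrees(np.arctan2(-d[0],d[1])))
print(get_obs()["time"],proj(f,[[512,-250,50]]))
cv2.imwrite("pics/m7.png",np.vstack([f["img"][170:350,150:470],s["img"][180:400,160:480]])[:,:,::-1])
E
```

```text
holes mid 2.56 1.7 181.0339654489246 yaw 9.66976515035779
rim 2.27 1.32
11.324766124050981
16.4833 [[448.60551867 260.47489166]]
```

View pics/m7.png

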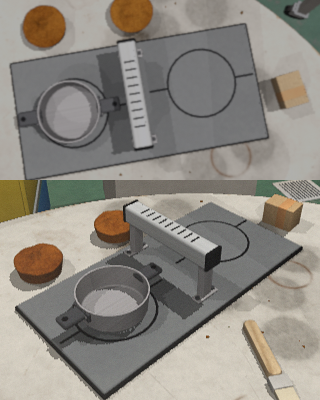

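```bash
python3 -c "
from station import *
print(finish_job())"
```

```text
the job is handed in; nothing more can be done
None
```

The pan was slid flat under the warming bar, re-gripped by its other ear, and left on the free ring about 3 mm off centre and within about 1° of the tick lines by the top camera; the bar, pies and carton look undisturbed, and the job was handed in at about 16.5 s.

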